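# Slide a circuit module under the inspection lamp and hold the lamp out

### The arm

A 6-joint arm with a two-finger parallel gripper is mounted at the origin on the work surface. World frame = base frame: x ahead of the robot, y to its left, z up, the work surface at z = 0. Lengths are in m, angles in rad, forces in N, time in s.
With the tool pointing down it reaches from about 0.3 to 0.775 m from the base axis. Payload 14.6 kg.
Tool frame: the origin (TCP) lies at the very end of the fingers, on their centre line; the grasp point (between the pads) lies 19 mm behind it; y points along the fingers, x is the direction in which the jaws open and shut, and the axes are right-handed (so a half turn about y gives the same grasp; the last joint's range is limited). The gripper opens to 94 mm and grips with 3 to 60 N. Pads are 16 mm wide; open, the fingers measure 119 mm over their backs; the gripper's body (75 mm by 177 mm) begins 78 mm behind the grasp point.
Start: joints at [-1.342, 0.3, 1.521, -0, 1.321, -0.067], TCP at [0.16, -0.526, 0.205] pointing down, gripper open.
Joint ranges: [-3.03, 3.03], [-0.79, 2.21], [0.23, 2.52], [-1.04, 4.18], [0, 3.07], [-2.55, 2.55]. Speed limits (rad/s): [2.22, 2.22, 2.57, 3.14, 3.14, 3.14].

### API

Orientations are given as [roll, pitch, yaw] about the fixed x, y, z axes, in that order (R = Rz(yaw) Ry(pitch) Rx(roll)).
In Python, from station import get_obs, cams, hand_in gives the robot as it stands. The module is installed in compiled form; this text tells all that it offers.
- The arm moves only by the tool step_arm, never from a script. Its argument "plan" is a list of rows, each an object with "grip": the closure, from -1 (fully open) to 1 (shut), so that 0 is half open; "slide": the shift along the tool's x, y, z in m, a list of three; "spin": the turn about the tool's y in degrees. A call has 1 to 20 rows; each row shifts and turns the commanded pose from where the row before left it, along the tool's axes as they then stand; what a row does not reach is not made up. A row lasts 1/12 s, in which the tool goes at most 41.7 mm and 7.16 degrees, less where a joint would pass 70% of its speed; a pose out of reach is approached as far as the arm can. A call is refused whole if a number of a shift passes 0.0417 or a number of a turn 7.16, either way. A call with a gripper value outside its range is refused whole. The fingers move at their own pace and stop on an object; "force" is the grip in N (left out, the last holds). Time passes only in rows, so rows that do not move let the fingers close. It gives the time, the measured TCP pose, the force and the opening at its end, in the units of the state.
- get_obs(): the state, without advancing time (a new reading comes with each control period).
- cams.camera(name): name is "side" or "top"; returns the picture (420x560x3 uint8, blue, green, red); there is no depth.
- cams.calibration(name): a dict with "K" (3x3 intrinsics, pixels), "k1" (the pictures are not rectified: a ray, as slopes to the right and down, at radius r is drawn at 1 + k1 r^2 times it, then the intrinsics apply), "T" (4x4, takes a point from camera to world coordinates). Camera axes: x right, y up, looking along -z (the intrinsics and any distortion apply to the point x, -y, -z); pixel columns grow to the right and rows downward; lengths in m; the calibration is good to about 2 mm. A picture is of the moment at which its call begins. calibration takes no time and is no camera call.
- hand_in(): hands the job in, once; it reports no verdict.
The state is a dict: "time_s": time; "qpos": joint angles; "joint_vel": joint speeds; "tau": joint torques, N m; "ee_pos": TCP position; "eef_rot": TCP orientation; "force": force on the tool from outside, world axes, zero at the start; "moment": the same for the moment, N m; "grip_width": finger opening in m.
Only numpy, scipy, OpenCV 4.12 (cv2) and the standard library are available. Lean on these libraries where they do the work, as an engineer would, in place of code of your own. Each camera call takes 0.05 s, during which the arm holds its last target.

### The job

Slide the circuit module along the bench, without lifting it, until it lies squarely inside the taped outline. Then squeeze in the release button on the inspection lamp's grip, pull the lamp out past its first stop to its second stop, fully extended over the module, and finish while still holding it there by the grip, since its spring draws it back when let go. Leave the other things on the bench where they are.

Things in the scene. Friction and masses are not known exactly. Their poses are not given: they have to be found in the camera images.
- spot (a point): centre of the rectangular outline of pale flat tape on the bench, at bench height; fixed to the lamp stand and turned with it. Inner edges 170 mm along this frame's x by 130 mm along its y, tape 12 mm wide. The lamp slides along this frame's -y axis; fully extended, its centre stands over this point. Its fixed post and steel foot (170 by 120 mm) stand 320 mm to the +y side.
- module: loose circuit module: low aluminium frame round a dark green board with black chips, 140 mm (its x) by 100 mm (its y), 26 mm high, flat upright sides, 0.2 to 0.4 kg. Origin: centre of its underside. It starts 135 to 195 mm to the -y side of the spot, up to 30 mm off sideways and 0.3 rad turned; its long side belongs along the outline's long side.
- lamp_grip: grey plastic grip block upright on the round black lamp head: 36 by 36 mm in plan, from 131 to 192 mm above the bench. Origin: its centre in plan, 167 mm high; axes parallel to the spot's. The steel button stands 8 mm proud of its +x side: 44 mm wide along x in all, 38 mm when pressed. Pinched along x from above, one finger on the button, one on the opposite side, the squeeze presses it.
- lamp_arm (a joint): how far the lamp is pulled out, m: 0 retracted (start), 0.160 at the second stop, the hard end of its travel. Level motion along the spot frame's -y. A return spring pulls it back with about 2 N at the start and 4 N at the end. With the button out it stops hard at about 0.060 (first stop).
- button (a joint): how far the release button is pressed in, m: 0 out, 0.006 fully in (towards the spot frame's -x). Plate 28 mm along y, 36 mm high, its centre 167 mm above the bench. Spring 1.5 N at first, 4.5 N fully in; it must be in by more than 0.004 while the lamp passes the first stop; further out it stays in by itself.
- parts_bin: bystander: open blue plastic parts bin, 100 by 130 mm, 55 mm high; origin at the centre of its underside. Leave it.
- solder_spool: bystander: black spool standing on end, 54 mm across, 48 mm high; origin at the centre of its underside. Leave it.
- screwdriver: bystander: screwdriver lying on the bench, about 200 mm long along its x axis. Leave it.
- lamp_head (a point): centre of the round lamp head under the grip, 123 mm above the bench: a disc 84 mm across, from 113 to 131 mm high. It rides on a level 24 mm steel tube that comes out of a fixed 40 mm sleeve, 200 mm long, axis 123 mm high, whose mouth is 54 mm to the +y side of the retracted grip.
Not all that is in view belongs to the job. Of the things that look like the module, the largest one is meant.

How it is judged:
On the way, in this order (a step that is already met when the one before it is completed fails the run):
1. the module lies inside the taped outline (centre within 22 mm, turned less than 0.25 rad) with the lamp not yet pulled past its first stop (horizontal distance between module and spot below 0.022 m and angle between the x axis of module and the x axis of spot, either way round below 0.25 rad and value of joint lamp_arm below 0.065 m), for 0.2 s.
2. the release button is squeezed in by the fingers before the lamp passes its first stop (value of joint button above 0.004 m and value of joint lamp_arm below 0.065 m and contact force between lamp_grip and the fingers above 1 N), for 0.05 s.
At the end, for the whole second after the job is handed in: For the last second the fingers hold the lamp grip (contact force over 1 N) with the lamp pulled out more than 152 of its 160 mm, while the module lies flat and still inside the outline (centre within 22 mm of the outline's centre, turned less than 0.25 rad, either way round) (horizontal distance between module and spot below 0.022 m and angle between the x axis of module and the x axis of spot, either way round below 0.25 rad and height (world z) of module below 0.006 m and linear speed of module below 0.02 m/s and value of joint lamp_arm above 0.152 m and contact force between lamp_grip and the fingers above 1 N and contact force between lamp_grip and module below 0.1 N); the arm keeps its last pose, push and grip.
It fails at once if the module is lifted off the bench (origin above 20 mm) or tipped (height (world z) of module above 0.02 m or angle between module's own z axis and vertical above 0.3 rad).
It fails at once if a bystander is moved more than 30 mm (distance of any of parts_bin, solder_spool, screwdriver from where it was at the start of the episode above 0.03 m).
It also fails if it takes over 70 s, if anything falls off the work surface, if the arm or the gripper's body presses on something with over 40 N, if the wrist force passes 120 N, or if a joint passes its speed limit or range.

## Working session

There is one attempt and no reset: what is moved stays moved. The work goes in short steps, Python scripts to look and compute and a tool call to move; the robot and the scene stay as the last step left them, time stands still between calls to the robot, and variables do not carry over. Pictures are saved under pics/ and viewed, and the job is handed in when it is done.

Besides the shell and the picture viewer there is one more tool, called after "Request:" as name(argument=value, ...) on one line, values as JSON. step_arm: Moves the arm, as the interface text tells. Its arguments: {"type":"object","properties":{"plan":{"type":"array","items":{"type":"object","properties":{"grip":{"type":"number"},"slide":{"type":"array","items":{"type":"number"}},"spin":{"type":"number"}}}},"force":{"type":"number"}},"required":["plan"]}

```bash
mkdir -p pics; python3 - <<'E'
from station import get_obs, cams
import cv2, numpy as np
print(get_obs())
for n in ("top","side"):
    im=cams.camera(n); cv2.imwrite(f"pics/{n}0.png",im); 
    c=cams.calibration(n); print(n,c)
E
```

```text
{'time_s': 0.0, 'qpos': array([-1.34160982e+00,  3.00487288e-01,  1.52159466e+00,  5.65128975e-06,
        1.32071457e+00, -6.66404239e-02]), 'joint_vel': array([ 3.93079140e-04, -6.18406068e-04,  4.83629634e-04,  1.22635712e-03,
        9.98951707e-05, -1.23663179e-03]), 'tau': array([ 8.44943643e-04, -5.31805515e+01, -3.52733016e+01,  7.08505232e-02,
        2.44133722e-02, -7.73636907e-05]), 'ee_pos': array([ 0.16025722, -0.52584923,  0.20487171]), 'eef_rot': array([-1.57071070e+00,  1.20082620e-03, -1.27497075e+00]), 'force': array([0.42316676, 0.09982353, 0.42713797]), 'moment': array([-0.01551369, -0.00717696,  0.04169239]), 'grip_width': 0.09390028414377868}
top {'K': array([[448.79559387,   0.        , 283.1902535 ],
       [  0.        , 448.79559387, 216.1175713 ],
       [  0.        ,   0.        ,   1.        ]]), 'k1': -0.05045274857559257, 'T': array([[ 0.00968259,  0.99930465, -0.03600639,  0.54357155],
       [-0.99994759,  0.0095565 , -0.00367217, -0.12471278],
       [-0.00332552,  0.03604006,  0.99934481,  1.08209089],
       [ 0.        ,  0.        ,  0.        ,  1.        ]])}
side {'K': array([[425.82103379,   0.        , 283.00928151],
       [  0.        , 425.82103379, 203.18446605],
       [  0.        ,   0.        ,   1.        ]]), 'k1': -0.09242606261761874, 'T': array([[ 0.91105784,  0.21095124, -0.35422195,  0.28621593],
       [-0.4119578 ,  0.49968518, -0.76197473, -0.78726317],
       [ 0.01625994,  0.84012755,  0.54214511,  0.59338557],
       [ 0.        ,  0.        ,  0.        ,  1.        ]])}
```

View pics/top0.png

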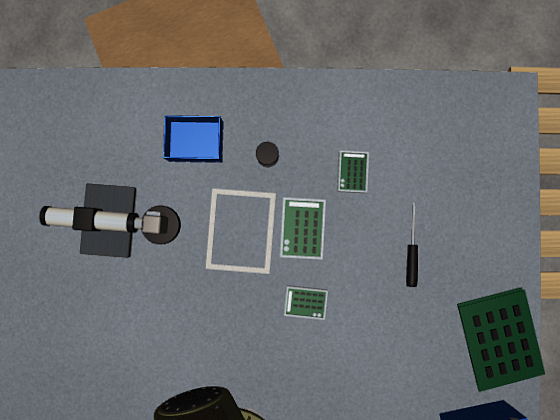

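View pics/side0.png

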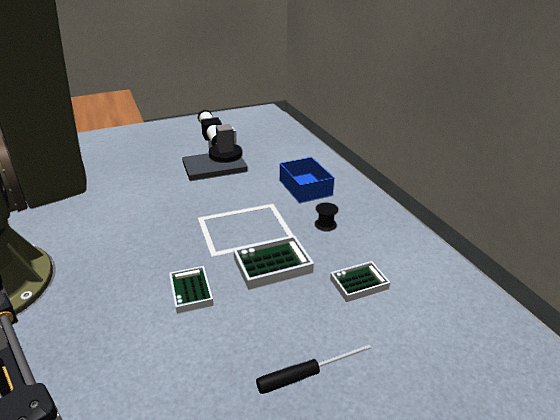

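Candidates for the module: the green board with a silver frame at top (303,228), two smaller look-alikes at (353,171) and (305,303), and a frameless green thing at (500,340) by the gripper. The description (aluminium frame, 140x100, just -y of the outline) picks (303,228). I'll check it in a crop and measure everything.

```bash
cat > h.py <<'E'
import cv2, numpy as np
from station import get_obs, cams
def ray(n,uv):
    c=cams.calibration(n);K=c["K"];k1=c["k1"];T=c["T"]
    uv=np.atleast_2d(np.asarray(uv,float))
    d=cv2.undistortPoints(uv.reshape(-1,1,2),K,np.array([k1,0,0,0.])).reshape(-1,2)
    v=np.c_[d[:,0],-d[:,1],-np.ones(len(d))]@T[:3,:3].T
    return T[:3,3],v
def plane(n,uv,z):
    o,v=ray(n,uv); s=(z-o[2])/v[:,2]; return o+v*s[:,None]
def proj(n,P):
    c=cams.calibration(n);K=c["K"];T=c["T"]
    P=(np.atleast_2d(P)-T[:3,3])@T[:3,:3]
    a=np.c_[P[:,0],-P[:,1]]/(-P[:,2:3]); r2=(a**2).sum(1,keepdims=True); a=a*(1+c["k1"]*r2)
    return a*K[0,0]+K[:2,2]
E
python3 - <<'E'
from h import *
im=cv2.imread("pics/top0.png"); 
a=cv2.resize(im[170:320,190:370],None,fx=3,fy=3,interpolation=cv2.INTER_CUBIC)
b=cv2.resize(im[280:420,430:560],None,fx=2,fy=2)
cv2.imwrite("pics/crop1.png",a); cv2.imwrite("pics/crop2.png",b)
s=cv2.imread("pics/side0.png"); cv2.imwrite("pics/crop3.png",cv2.resize(s[100:310,150:410],None,fx=3,fy=2.8))
cv2.imwrite("pics/crop4.png",cv2.resize(im[170:280,30:200],None,fx=4,fy=4,interpolation=cv2.INTER_CUBIC))
hsv=cv2.cvtColor(im,cv2.COLOR_BGR2HSV)
for p in [(213,210),(240,192),(283,220),(303,202),(200,120),(320,230),(325,215),(250,330)]: print(p,hsv[p[1],p[0]],im[p[1],p[0]])
E
```

```text
(213, 210) [ 19  18 193] [179 188 193]
(240, 192) [ 22  19 199] [184 195 199]
(283, 220) [ 99  13 191] [191 188 181]
(303, 202) [ 74  23 164] [156 164 149]
(200, 120) [111 221  38] [38 15  5]
(320, 230) [ 65 107  93] [60 93 54]
(325, 215) [106  24 137] [137 130 124]
(250, 330) [106  26 128] [128 121 115]
```

View pics/crop1.png

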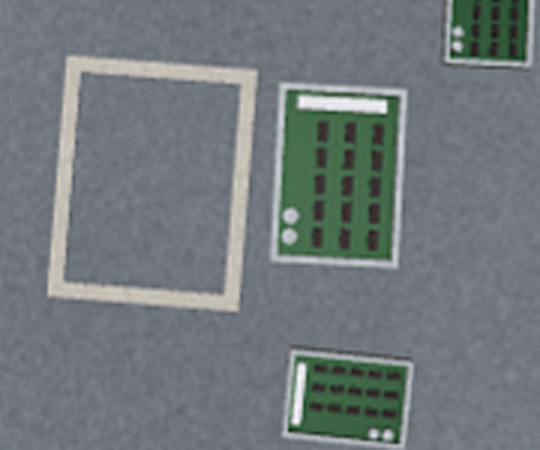

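View pics/crop2.png

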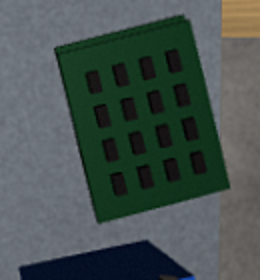

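View pics/crop3.png

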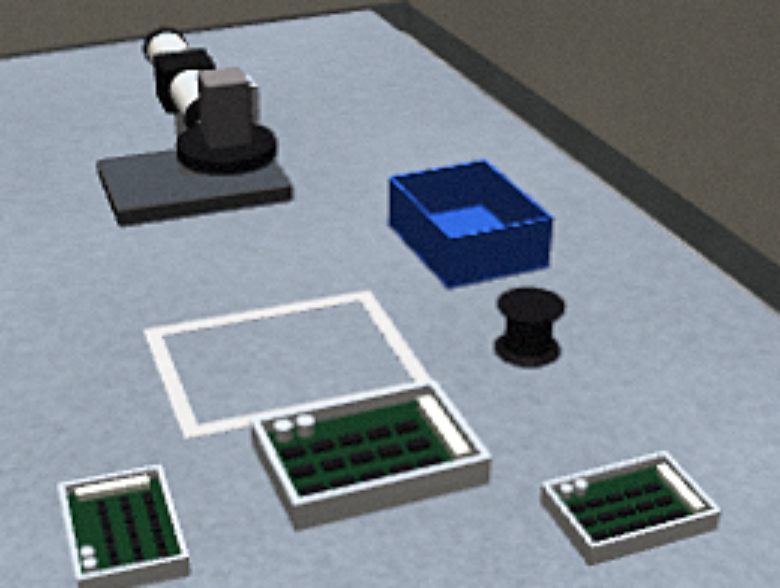

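View pics/crop4.png

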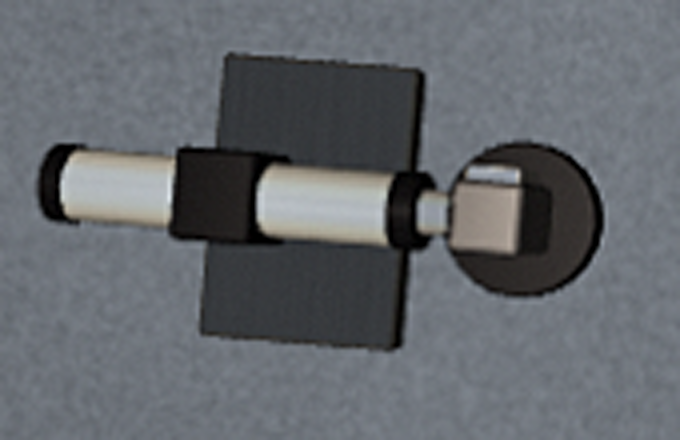

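The crop confirms it: a silver-framed board, the largest of the three, next to the outline. The green thing at (500,340) has no frame and stays well outside the working area. The button is on the +x side of the grip, at about (152,214) in the top view. Now to measure.

```bash
cat >> h.py <<'E'
def rectfit(P):
    (c,(w,h),a)=cv2.minAreaRect((P[:,:2]*1000).astype(np.float32))
    if w<h: w,h,a=h,w,a+90
    a=np.radians(a); a=(a+np.pi/2)%np.pi-np.pi/2
    return np.array(c)/1000,w,h,a
def outline(im):
    hsv=cv2.cvtColor(im,cv2.COLOR_BGR2HSV)
    m=cv2.inRange(hsv,(10,8,165),(35,60,255)); 
    n,l,st,ce=cv2.connectedComponentsWithStats(m)
    out=[]
    for i in range(1,n):
        x,y,w,h,ar=st[i]
        if 50<w<120 and 50<h<120 and ar>300:
            out.append(l==i)
    return out
def module_pts(im,lo=(250,160)):
    hsv=cv2.cvtColor(im,cv2.COLOR_BGR2HSV)
    g=cv2.inRange(hsv,(45,70,40),(80,255,200))
    g=cv2.morphologyEx(g,cv2.MORPH_CLOSE,np.ones((7,7)))
    n,l,st,ce=cv2.connectedComponentsWithStats(g)
    return [(i,st[i],l==i) for i in range(1,n) if st[i][4]>300]
E
python3 - <<'E'
from h import *
im=cv2.imread("pics/top0.png")
for m in outline(im):
    cs,hi=cv2.findContours(m.astype(np.uint8),cv2.RETR_CCOMP,cv2.CHAIN_APPROX_NONE)
    for c in cs:
        if len(c)>100: print("tape",len(c),rectfit(plane("top",c.reshape(-1,2),0)))
for i,st,m in module_pts(im):
    c=max(cv2.findContours(m.astype(np.uint8),cv2.RETR_EXTERNAL,cv2.CHAIN_APPROX_NONE)[0],key=len).reshape(-1,2)
    print("green",st,rectfit(plane("top",c,0.02)))
    # frame too: dark/bright
print(plane("top",[(303,228)],0.026))
# grip top: tan colour
g=cv2.inRange(im,(100,110,120),(190,200,215))
print(im[222,151],im[213,153])
# edges (from crop4, /4 + (30,170)) : grip top corners
cr=np.array([(455,188),(520,183),(515,253),(449,250)])/4+[30,170]
P=plane("top",cr,0.192);print(P,P.mean(0))
E
```

```text
tape 283 (array([ 0.54653271, -0.01744032]), 193.6241455078125, 153.66055297851562, np.float64(-0.06798650788808835))
tape 247 (array([ 0.54656238, -0.01742874]), 175.73561096191406, 135.6763153076172, np.float64(-0.06614533146846213))
green [340 153  27  37 806] (array([ 0.69039246, -0.28561838]), 85.66267395019531, 58.994651794433594, np.float64(-0.04144424604186803))
green [ 283  201   40   55 1999] (array([ 0.55474628, -0.16614297]), 127.82816314697266, 87.64883422851562, np.float64(-0.04446214018914496))
green [286 289  39  28 838] (array([ 0.37860403, -0.17507689]), 86.4306411743164, 58.91173553466797, np.float64(1.4703137941276072))
green [ 458  288   87  104 6095] (array([ 0.29490207, -0.64336609]), 216.41183471679688, 165.75009155273438, np.float64(0.2502735594964227))
[[ 0.55409867 -0.16770214  0.026     ]]
[133 144 153] [169 159 153]
[[0.57121687 0.15689848 0.192     ]
 [0.57402581 0.12420975 0.192     ]
 [0.53912966 0.12605492 0.192     ]
 [0.54026412 0.15929413 0.192     ]] [0.55615911 0.14161432 0.192     ]
```

Request:
step_arm(plan=[{"grip": -1, "slide": [0, 0, 0.03], "spin": 0}, {"grip": -1, "slide": [0, 0, 0.03], "spin": 0}, {"grip": -1, "slide": [0, 0, 0.03], "spin": 0}, {"grip": -1, "slide": [0, 0, 0.03], "spin": 0}, {"grip": -1, "slide": [0, 0, 0.03], "spin": 0}, {"grip": -1, "slide": [0, 0, 0.03], "spin": 0}, {"grip": -1, "slide": [0, 0, 0], "spin": -6}, {"grip": -1, "slide": [0, 0, 0], "spin": -7}, {"grip": -1, "slide": [0, 0, 0], "spin": -7}, {"grip": -1, "slide": [0, 0, 0], "spin": -7}, {"grip": -1, "slide": [0, 0, 0], "spin": -7}, {"grip": -1, "slide": [0, 0, 0], "spin": -7}, {"grip": -1, "slide": [0, 0, 0], "spin": -7}, {"grip": -1, "slide": [0, 0, 0], "spin": -7}, {"grip": -1, "slide": [0, 0, 0], "spin": -7}, {"grip": -1, "slide": [0, 0, 0], "spin": -7}, {"grip": -1, "slide": [0, 0, 0], "spin": 0}, {"grip": -1, "slide": [0, 0, 0], "spin": 0}])

```text
time_s: 1.6
ee_pos: [0.3325, -0.4736, 0.2052]
eef_rot: [-1.57, 0.0, -0.075]
force: [0.1, -0.0, -0.8]
grip_width: 0.0942
```

Request:
step_arm(plan=[{"grip": -1, "slide": [0.02, 0, 0.0247], "spin": 0}, {"grip": -1, "slide": [0.02, 0, 0.0247], "spin": 0}, {"grip": -1, "slide": [0.02, 0, 0.0247], "spin": 0}, {"grip": -1, "slide": [0.02, 0, 0.0247], "spin": 0}, {"grip": -1, "slide": [0.02, 0, 0.0247], "spin": 0}, {"grip": -1, "slide": [0.02, 0, 0.0247], "spin": 0}, {"grip": -1, "slide": [0.02, 0, 0.0247], "spin": 0}, {"grip": -1, "slide": [0.02, 0, 0.0247], "spin": 0}, {"grip": -1, "slide": [0.02, 0, 0.0247], "spin": 0}, {"grip": -1, "slide": [0.02, 0, 0.0247], "spin": 0}, {"grip": -1, "slide": [0, 0.03, 0], "spin": 0}, {"grip": -1, "slide": [0, 0.03, 0], "spin": 0}, {"grip": -1, "slide": [0, 0.03, 0], "spin": 0}, {"grip": -1, "slide": [0, 0.03, 0], "spin": 0}, {"grip": -1, "slide": [0, 0.02, 0], "spin": 0}, {"grip": -1, "slide": [0, 0, 0], "spin": 0}])

```text
time_s: 2.93
ee_pos: [0.5474, -0.2403, 0.061]
eef_rot: [-1.568, 0.007, -0.075]
force: [-0.2, -0.1, -1.0]
grip_width: 0.0942
```

```bash
python3 - <<'E'
from h import *
im=cams.camera("top"); cv2.imwrite("pics/top1.png",im)
im=cams.camera("side"); cv2.imwrite("pics/side1.png",im)
print(get_obs()["ee_pos"],get_obs()["force"])
E
```

```text
[ 0.54950783 -0.24141213  0.06577079] [ 0.05082271 -0.30757648  0.32438207]
```

View pics/side1.png

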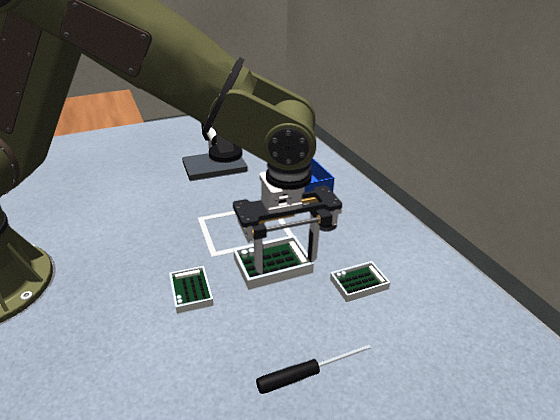

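View pics/top1.png

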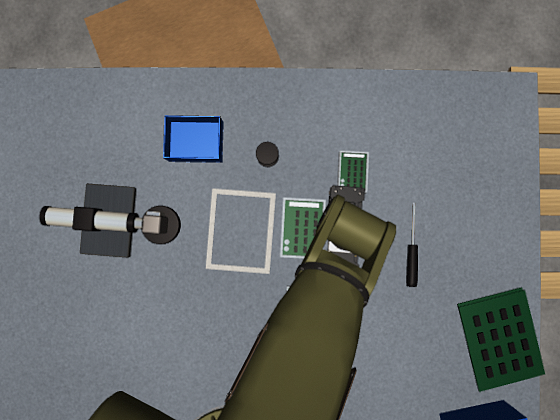

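Request:
step_arm(plan=[{"grip": -1, "slide": [0, 0.025, 0], "spin": 0}, {"grip": -1, "slide": [0, 0.02, 0], "spin": 0}, {"grip": -1, "slide": [0, 0.01, 0], "spin": 0}, {"grip": -1, "slide": [0, 0, 0], "spin": 0}, {"grip": -1, "slide": [0, 0, 0.006], "spin": 0}, {"grip": -1, "slide": [0, 0, 0.006], "spin": 0}, {"grip": -1, "slide": [0, 0, 0.004], "spin": 0}, {"grip": -1, "slide": [0, 0, 0.004], "spin": 0}, {"grip": -1, "slide": [-0.0015, 0, 0.011], "spin": 0}, {"grip": -1, "slide": [-0.0015, 0, 0.011], "spin": 0}, {"grip": -1, "slide": [-0.0015, 0, 0.011], "spin": 0}, {"grip": -1, "slide": [-0.0015, 0, 0.011], "spin": 0}, {"grip": -1, "slide": [-0.0015, 0, 0.011], "spin": 0}, {"grip": -1, "slide": [-0.0015, 0, 0.011], "spin": 0}, {"grip": -1, "slide": [-0.0015, 0, 0.011], "spin": 0}, {"grip": -1, "slide": [-0.0015, 0, 0.01], "spin": 0}, {"grip": -1, "slide": [-0.0015, 0, 0.01], "spin": 0}, {"grip": -1, "slide": [-0.0015, 0, 0.008], "spin": 0}, {"grip": -1, "slide": [-0.001, 0, 0.005], "spin": 0}, {"grip": -1, "slide": [0, 0, 0], "spin": 0}])

```text
time_s: 4.7
ee_pos: [0.5423, -0.1094, 0.0102]
eef_rot: [-1.57, 0.001, -0.07]
force: [-0.4, 1.0, -0.9]
grip_width: 0.0941
```

```bash
python3 - <<'E'
from h import *
im=cams.camera("top"); cv2.imwrite("pics/top2.png",im)
s=cams.camera("side"); cv2.imwrite("pics/side2.png",s)
cv2.imwrite("pics/c2.png",np.hstack([cv2.resize(im[160:290,190:320],(400,400)),cv2.resize(s[160:300,170:340],(400,400))]))
print(get_obs()["ee_pos"],get_obs()["force"])
for i,st,m in module_pts(im):
    c=max(cv2.findContours(m.astype(np.uint8),cv2.RETR_EXTERNAL,cv2.CHAIN_APPROX_NONE)[0],key=len).reshape(-1,2)
    print("green",st,rectfit(plane("top",c,0.02)))
E
```

```text
[ 0.54242572 -0.11027313  0.01016373] [-0.30677263 -0.08227546 -0.0675654 ]
green [340 153  27  37 805] (array([ 0.69039246, -0.28561838]), 85.66267395019531, 58.994651794433594, np.float64(-0.04144424604186803))
green [233 203  28  53 380] (array([ 0.55892621, -0.01312589]), 134.36721801757812, 49.590362548828125, np.float64(-0.46822686284558923))
green [ 458  288   87  104 6165] (array([ 0.29464532, -0.64254175]), 216.33160400390625, 167.36575317382812, np.float64(0.24807164126238845))
green [292 290  33  27 733] (array([ 0.3780896 , -0.18177972]), 72.66217041015625, 58.73748779296875, np.float64(1.4790899751838547))
```

View pics/c2.png

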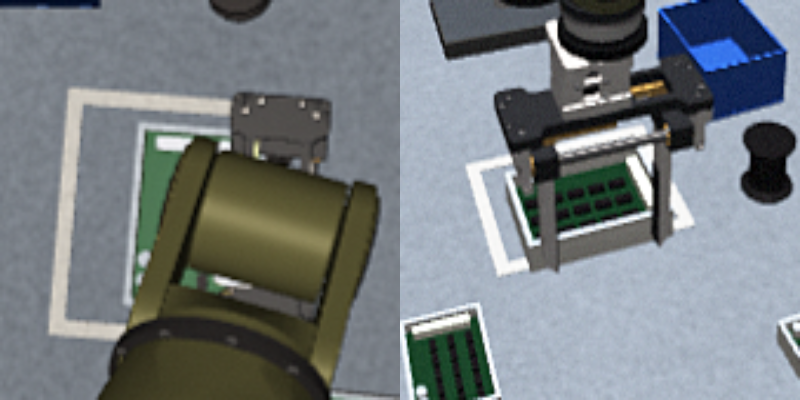

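```bash
python3 - <<'E'
from h import *
P=plane("top",[(235.6,200.8),(230.8,258.8)],0.026)[:,:2]; print(P)
d=P[0]-P[1];print(np.linalg.norm(d),np.arctan2(d[1],d[0]))
a=np.arctan2(d[1],d[0]); y=np.array([-np.sin(a),np.cos(a)])
c=P.mean(0)-0.05*y; print("module c",c)
sa=-0.067;R=np.array([[np.cos(sa),-np.sin(sa)],[np.sin(sa),np.cos(sa)]])
print("err in spot frame",(c-[0.5465,-0.0174])@R)
E
```

```text
[[ 0.61671866 -0.00817687]
 [ 0.48006989  0.00132153]]
0.1369784892634046 -0.06939798071781787
module c [ 0.54492716 -0.05330732]
err in spot frame [ 0.00083468 -0.03593205]
```

Request:
step_arm(plan=[{"grip": -1, "slide": [0, 0, 0.007], "spin": 0}, {"grip": -1, "slide": [0, 0, 0.008], "spin": 0}, {"grip": -1, "slide": [0, 0, 0.008], "spin": 0}, {"grip": -1, "slide": [0, 0, 0.006], "spin": 0}, {"grip": -1, "slide": [0, 0, 0.004], "spin": 0}, {"grip": -1, "slide": [0, 0, 0.002], "spin": 0}, {"grip": -1, "slide": [0, 0, 0], "spin": 0}, {"grip": -1, "slide": [0, 0, 0], "spin": 0}, {"grip": -1, "slide": [0, 0, -0.01], "spin": 0}, {"grip": -1, "slide": [0, 0, -0.02], "spin": 0}, {"grip": -1, "slide": [0, 0, -0.02], "spin": 0}, {"grip": -1, "slide": [0, -0.03, -0.02], "spin": 0}, {"grip": -1, "slide": [0, -0.03, -0.02], "spin": 0}, {"grip": -1, "slide": [0, -0.035, -0.02], "spin": 0}, {"grip": -1, "slide": [0, -0.035, -0.02], "spin": 0}, {"grip": -1, "slide": [0, -0.035, 0], "spin": 0}, {"grip": -1, "slide": [0, -0.035, 0], "spin": 0}, {"grip": -1, "slide": [0, -0.025, 0], "spin": 0}, {"grip": -1, "slide": [0, 0, 0], "spin": 0}, {"grip": -1, "slide": [0, 0, 0], "spin": 0}])

```text
time_s: 6.47
ee_pos: [0.536, -0.2062, 0.2365]
eef_rot: [-1.572, -0.002, -0.071]
force: [-0.6, -0.8, -0.2]
grip_width: 0.0939
```

```bash
python3 - <<'E'
from h import *
im=cams.camera("top"); cv2.imwrite("pics/top3.png",im)
print(get_obs()["ee_pos"],get_obs()["eef_rot"])
sa=-0.067;R=np.array([[np.cos(sa),-np.sin(sa)],[np.sin(sa),np.cos(sa)]])
for i,st,m in module_pts(im):
    c=max(cv2.findContours(m.astype(np.uint8),cv2.RETR_EXTERNAL,cv2.CHAIN_APPROX_NONE)[0],key=len).reshape(-1,2)
    r=rectfit(plane("top",c,0.02)); print("green",st,r,(r[0]-[0.5465,-0.0174])@R)
E
```

```text
[ 0.53558613 -0.20592258  0.23493414] [-1.57070485e+00  2.97192857e-04 -7.12839501e-02]
green [341 153  26  37 661] (array([ 0.69127246, -0.28548776]), 84.2123031616211, 58.90566635131836, np.float64(-0.04647602260546346)) [ 0.16239609 -0.25779377]
green [ 219  202   41   56 1990] (array([ 0.54972473, -0.01593596]), 127.7979736328125, 87.3243179321289, np.float64(-0.0690053001630977)) [0.00311948 0.00167665]
green [ 458  288   87  104 6159] (array([ 0.29467633, -0.64258099]), 216.0796356201172, 167.41275024414062, np.float64(0.24619324716652824)) [-0.20940287 -0.64063787]
```

View pics/top3.png

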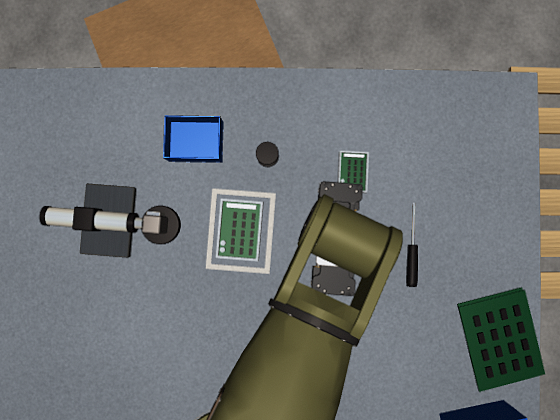

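Request:
step_arm(plan=[{"grip": -1, "slide": [-0.0003, 0, 0.025], "spin": 0}, {"grip": -1, "slide": [-0.0003, 0, 0.029], "spin": 0}, {"grip": -1, "slide": [-0.0003, 0, 0.03], "spin": 0}, {"grip": -1, "slide": [-0.0003, 0, 0.03], "spin": 0}, {"grip": -1, "slide": [-0.0003, 0, 0.03], "spin": 0}, {"grip": -1, "slide": [-0.0003, 0, 0.03], "spin": 0}, {"grip": -1, "slide": [-0.0003, 0, 0.03], "spin": 0}, {"grip": -1, "slide": [-0.0003, 0, 0.03], "spin": 0}, {"grip": -1, "slide": [-0.0003, 0, 0.03], "spin": 0}, {"grip": -1, "slide": [-0.0003, 0, 0.03], "spin": 0}, {"grip": -1, "slide": [0, 0, 0.03], "spin": 0}, {"grip": -1, "slide": [0, 0, 0.024], "spin": 0}, {"grip": -1, "slide": [0, 0, 0], "spin": 0}, {"grip": -1, "slide": [0, 0, 0], "spin": 0}])

```text
time_s: 7.68
ee_pos: [0.5571, 0.1424, 0.2337]
eef_rot: [-1.572, 0.003, -0.069]
force: [-0.1, -0.3, -0.4]
grip_width: 0.0941
```

```bash
python3 - <<'E'
from h import *
im=cams.camera("top"); cv2.imwrite("pics/top4.png",im)
s=cams.camera("side"); cv2.imwrite("pics/side4.png",s)
cv2.imwrite("pics/c4.png",cv2.resize(s[60:210,150:310],None,fx=4,fy=4,interpolation=cv2.INTER_CUBIC))
o=get_obs();print(o["ee_pos"],o["eef_rot"],o["force"])
print(proj("side",[o["ee_pos"]]))
a=-0.067;X=np.array([np.cos(a),np.sin(a),0]);Y=np.array([-np.sin(a),np.cos(a),0])
g=np.array([0.5572,0.1422,0.192])
print("predicted grip top corners in crop",(proj("side",[g+sx*.018*X+sy*.018*Y for sx,sy in((-1,-1),(1,-1),(1,1),(-1,1))])-[150,60])*4)
E
```

```text
[0.55735385 0.14107213 0.23441369] [-1.57139653  0.00163817 -0.07116601] [ 0.20954706  0.88506316 -0.47398906]
[[223.12427904 110.1281009 ]]
predicted grip top corners in crop [[273.12076536 281.90711076]
 [332.16434281 274.15162352]
 [317.1936896  252.38663131]
 [259.6680454  259.72476685]]
```

View pics/c4.png

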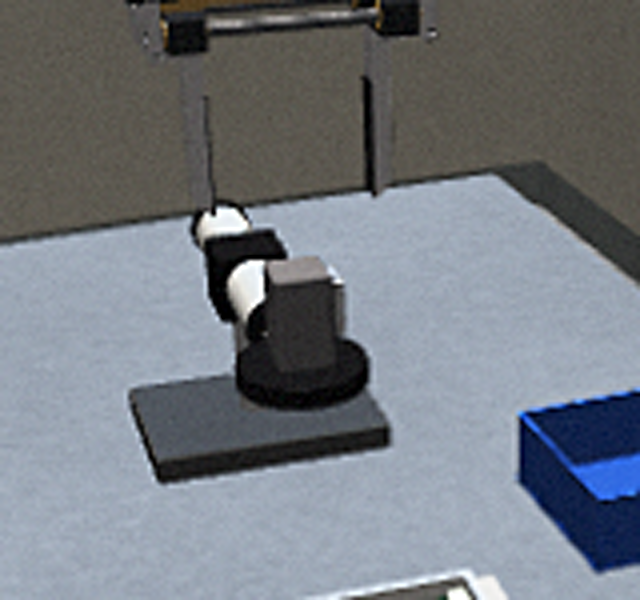

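View pics/top4.png

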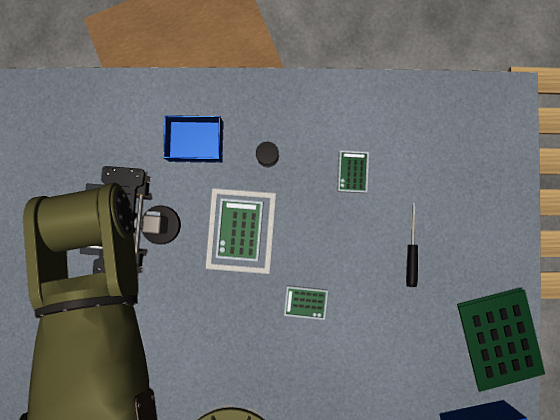

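Request:
step_arm(force=25, plan=[{"grip": -1, "slide": [0, 0.025, 0], "spin": 0}, {"grip": -1, "slide": [0, 0.025, 0], "spin": 0}, {"grip": -1, "slide": [0, 0.02, 0], "spin": 0}, {"grip": -1, "slide": [0, 0.016, 0], "spin": 0}, {"grip": -1, "slide": [0, 0, 0], "spin": 0}, {"grip": -1, "slide": [0, 0, 0], "spin": 0}, {"grip": 0, "slide": [0, 0, 0], "spin": 0}, {"grip": 0, "slide": [0, 0, 0], "spin": 0}, {"grip": 0, "slide": [0, 0, 0], "spin": 0}, {"grip": 0, "slide": [0, 0, 0], "spin": 0}])

```text
time_s: 8.62
ee_pos: [0.5578, 0.142, 0.1502]
eef_rot: [-1.57, -0.001, -0.071]
force: [0.5, 0.4, -0.0]
grip_width: 0.0712
```

```bash
python3 - <<'E'
from h import *
s=cams.camera("side"); cv2.imwrite("pics/side5.png",s)
cv2.imwrite("pics/c5.png",cv2.resize(s[60:210,150:310],None,fx=4,fy=4,interpolation=cv2.INTER_CUBIC))
o=get_obs();print(o["ee_pos"],o["eef_rot"],o["force"],o["grip_width"])
E
```

```text
[0.55772277 0.14201551 0.14997035] [-1.57058509e+00 -7.40132429e-04 -7.06619175e-02] [-0.03789501 -0.79513254  0.42993321] 0.06709218805487326
```

View pics/c5.png

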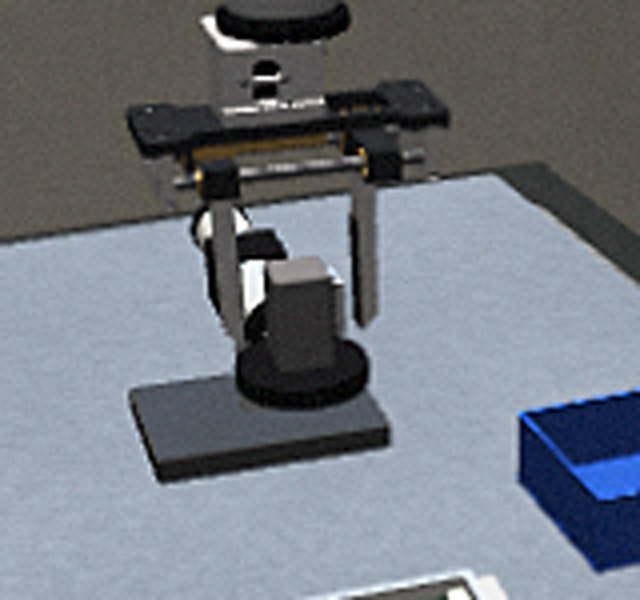

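Request:
step_arm(plan=[{"grip": 1, "slide": [0, 0, 0], "spin": 0}, {"grip": 1, "slide": [0, 0, 0], "spin": 0}, {"grip": 1, "slide": [0, 0, 0], "spin": 0}, {"grip": 1, "slide": [0, 0, 0], "spin": 0}, {"grip": 1, "slide": [0, 0, 0], "spin": 0}, {"grip": 1, "slide": [0, 0, 0], "spin": 0}, {"grip": 1, "slide": [0, 0, 0], "spin": 0}, {"grip": 1, "slide": [0, 0, 0], "spin": 0}, {"grip": 1, "slide": [0, 0, 0], "spin": 0}, {"grip": 1, "slide": [0, 0, 0], "spin": 0}, {"grip": 1, "slide": [0, 0, 0], "spin": 0}, {"grip": 1, "slide": [0, 0, 0], "spin": 0}])

```text
time_s: 9.67
ee_pos: [0.5585, 0.1419, 0.1496]
eef_rot: [-1.57, -0.002, -0.071]
force: [10.1, 0.2, -2.3]
grip_width: 0.0377
```

Request:
step_arm(plan=[{"grip": 1, "slide": [0.001, 0, 0], "spin": 0}, {"grip": 1, "slide": [0, 0, 0], "spin": 0}, {"grip": 1, "slide": [0, 0, -0.004], "spin": 0}, {"grip": 1, "slide": [0, 0, -0.006], "spin": 0}, {"grip": 1, "slide": [0, 0, -0.008], "spin": 0}, {"grip": 1, "slide": [0, 0, -0.008], "spin": 0}, {"grip": 1, "slide": [0, 0, -0.008], "spin": 0}, {"grip": 1, "slide": [0, 0, -0.006], "spin": 0}, {"grip": 1, "slide": [0, 0, 0], "spin": 0}])

```text
time_s: 10.42
ee_pos: [0.5557, 0.1006, 0.1496]
eef_rot: [-1.571, -0.0, -0.072]
force: [-0.4, 1.3, 3.4]
grip_width: 0.0377
```

Request:
step_arm(plan=[{"grip": 1, "slide": [0, 0, -0.006], "spin": 0}, {"grip": 1, "slide": [0, 0, -0.008], "spin": 0}, {"grip": 1, "slide": [0, 0, -0.008], "spin": 0}, {"grip": 1, "slide": [0, 0, -0.008], "spin": 0}, {"grip": 1, "slide": [0, 0, -0.008], "spin": 0}, {"grip": 1, "slide": [0, 0, -0.008], "spin": 0}, {"grip": 1, "slide": [0, 0, 0], "spin": 0}, {"grip": 1, "slide": [0, 0, 0], "spin": 0}])

```text
time_s: 11.08
ee_pos: [0.5527, 0.0556, 0.1496]
eef_rot: [-1.571, -0.001, -0.071]
force: [4.0, 2.0, 4.1]
grip_width: 0.0374
```

```bash
python3 - <<'E'
from h import *
s=cams.camera("side"); cv2.imwrite("pics/side6.png",s)
cv2.imwrite("pics/c6.png",cv2.resize(s[60:270,150:350],None,fx=3,fy=2.8,interpolation=cv2.INTER_CUBIC))
o=get_obs();print(o["ee_pos"],o["eef_rot"],o["force"],o["grip_width"])
E
```

```text
[0.55270919 0.0559331  0.14959237] [-1.57082872e+00 -6.09987158e-04 -7.10891642e-02] [3.97435242 3.16152027 3.23182668] 0.037549349895728085
```

View pics/c6.png

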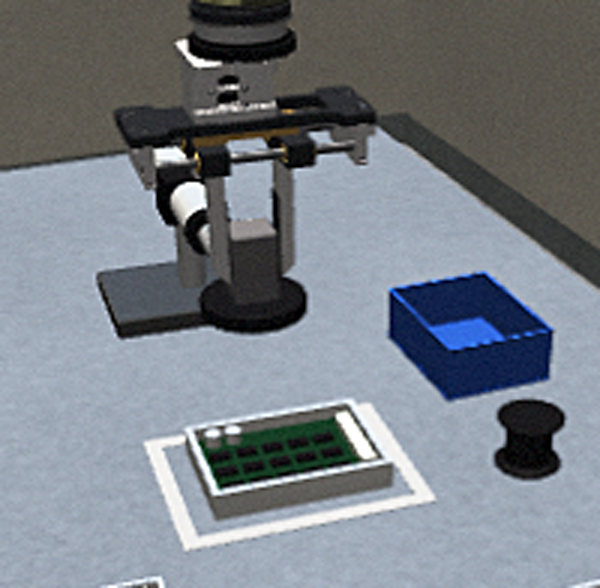

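The lamp is past its first stop: pulled about 86 mm, the grip still centred in the fingers, and only about 3 N of spring load. The module is untouched inside the outline.

Request:
step_arm(plan=[{"grip": 1, "slide": [0.0003, 0, -0.006], "spin": 0}, {"grip": 1, "slide": [0.0003, 0, -0.008], "spin": 0}, {"grip": 1, "slide": [0, 0, -0.008], "spin": 0}, {"grip": 1, "slide": [0, 0, -0.008], "spin": 0}, {"grip": 1, "slide": [0, 0, -0.008], "spin": 0}, {"grip": 1, "slide": [0.0003, 0, -0.008], "spin": 0}, {"grip": 1, "slide": [0, 0, -0.008], "spin": 0}, {"grip": 1, "slide": [0, 0, -0.007], "spin": 0}, {"grip": 1, "slide": [0, 0, -0.006], "spin": 0}, {"grip": 1, "slide": [0, 0, -0.004], "spin": 0}, {"grip": 1, "slide": [0, 0, -0.001], "spin": 0}, {"grip": 1, "slide": [0, 0, 0], "spin": 0}, {"grip": 1, "slide": [0, 0, 0], "spin": 0}, {"grip": 1, "slide": [0, 0, 0], "spin": 0}])

```text
time_s: 12.3
ee_pos: [0.5479, -0.0153, 0.1495]
eef_rot: [-1.571, 0.001, -0.07]
force: [-2.6, 3.9, 6.8]
grip_width: 0.0378
```

```bash
python3 - <<'E'
from h import *
s=cams.camera("side"); cv2.imwrite("pics/side7.png",s)
cv2.imwrite("pics/c7.png",cv2.resize(s[60:270,150:350],None,fx=3,fy=2.8,interpolation=cv2.INTER_CUBIC))
o=get_obs();print(o["ee_pos"],o["eef_rot"],o["force"],o["grip_width"])
E
```

```text
[ 0.54787921 -0.01521926  0.14955002] [-1.57056382e+00  1.13089763e-03 -7.02295673e-02] [-2.33268927  2.40249842  7.07121169] 0.03732247195284941
```

View pics/c7.png

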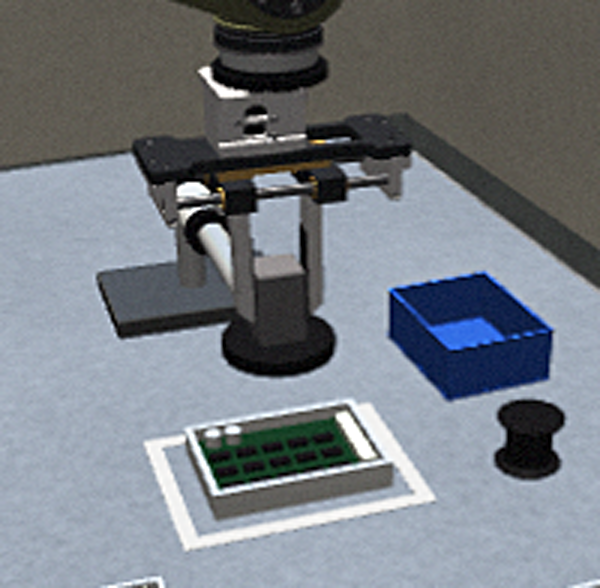

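```bash
python3 - <<'E'
from h import *
a=-0.067;X=np.array([np.cos(a),np.sin(a),0]);Y=np.array([-np.sin(a),np.cos(a),0])
for e in (0.150,0.157):
    g=np.array([0.5465,-0.0174,0.192])+Y*(0.16-e)
    print(e,((proj("side",[g+sx*.018*X+sy*.018*Y for sx,sy in((-1,-1),(1,-1),(1,1),(-1,1))])-[150,60])*[3,2.8]).round(1).tolist())
E
```

```text
0.15 [[254.1, 273.1], [303.8, 266.1], [289.4, 246.5], [241.1, 253.0]]
0.157 [[256.7, 277.1], [306.7, 270.0], [292.1, 250.2], [243.5, 256.8]]
```

Request:
step_arm(plan=[{"grip": 1, "slide": [-0.0003, 0, -0.0015], "spin": 0}, {"grip": 1, "slide": [0, 0, -0.001], "spin": 0}, {"grip": 1, "slide": [0, 0, 0], "spin": 0}, {"grip": 1, "slide": [0, 0, 0], "spin": 0}, {"grip": 1, "slide": [0, 0, 0], "spin": 0}])

```text
time_s: 12.77
ee_pos: [0.5477, -0.0177, 0.1496]
eef_rot: [-1.571, 0.0, -0.07]
force: [0.9, 3.2, 5.7]
grip_width: 0.0375
```

The grip corners in the side picture, at about (257,278) and (304,271) in the crop, match the predicted 157 mm extension, so nothing has slipped. I've since moved on to about 159 mm. One last look, then I'll hand in.

```bash
python3 - <<'E'
from h import *
s=cams.camera("side"); t=cams.camera("top")
cv2.imwrite("pics/c8.png",np.hstack([cv2.resize(s[60:270,150:350],(400,420)),cv2.resize(t[100:310,100:300],(400,420))]))
s0=cv2.imread("pics/side4.png"); d=cv2.absdiff(s,s0).max(2)[210:,150:400]; print("changed px in lower side view since module placed:",(d>60).sum())
o=get_obs();print(o["ee_pos"],o["force"],o["grip_width"],abs(o["joint_vel"]).max(),o["time_s"])
E
```

```text
changed px in lower side view since module placed: 0
[ 0.54770234 -0.01769563  0.14956031] [1.20915032 3.40453797 6.45208946] 0.03768147211646406 0.0016140973419590354 12.8667
```

View pics/c8.png

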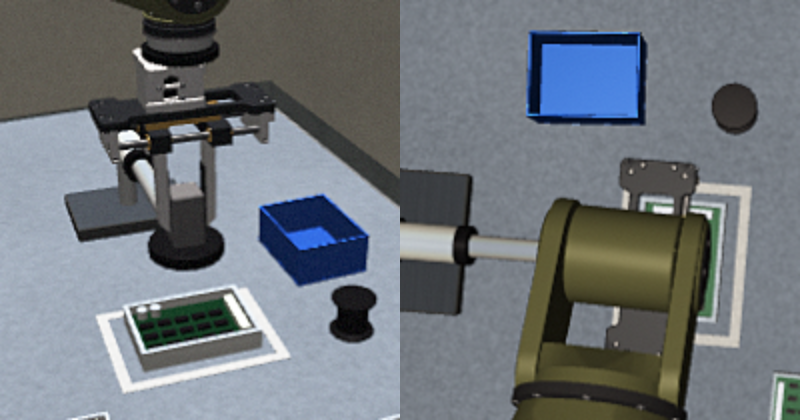

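The lamp is out over the module and held by the grip. The module hasn't moved, and the bin and spool are in place. Handing in.

```bash
python3 -c "
from station import hand_in; print(hand_in())"
```

```text
the job is handed in; nothing more can be done
None
```

I slid the module into the outline by pushing its -y face with the open fingers. I then pinched the lamp grip at 25 N, pulled the lamp past its first stop, and handed in while holding it near full extension. `hand_in()` gave no verdict.

- **Module:** after the push it lay about 3.5 mm from the outline's centre and within 0.01 rad of square. The side view around it was unchanged at the end.
- **Button:** the grip width of 37.7 mm before the pull means it was fully in, since the grip measures 38 mm with the button pressed.
- **Lamp:** it was out about 159 mm of 160, worked out from how far the tool had moved. A picture taken at 157 mm matched the expected grip position, so the grip had not slipped by then. I stopped just short of the hard end, so I did not feel the second stop.
- **Hold:** at the end the sideways load was about 3.4 N, in line with the return spring. There was also about 6 N of vertical force on the tool, which I did not look into.
- **Bystanders:** the bin and spool were where they started. I never went near the screwdriver, and it was in place when last seen, before the grasp.

No check failed or disagreed. The run took about 13 s of the 70 s allowed.

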